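Cure the painted peg doll: load, shut, push-and-turn the timer

ROBOT

A 6-joint arm with a two-finger parallel gripper is mounted at the origin on the work surface. World frame = base frame: x ahead of the robot, y to its left, z up, the work surface at z = 0. Lengths are in m, angles in rad, forces in N, time in s.
With the tool pointing down it reaches from about 0.35 to 0.975 m from the base axis. Payload 4.9 kg.
Tool frame: the origin (TCP) lies on the centre line of the jaws, within the pads' length; the fingertips stand ctrl.tcp_to_tips ahead of it and the grasp point (between the pads) lies 3 mm ahead of it (ctrl.tcp_to_tips is the distance from the TCP to the fingertips, in m); z points along the fingers, y is the direction in which the jaws open and shut (so a half turn about z gives the same grasp; the last joint's range is limited). The gripper opens to 85 mm and grips with 20 to 120 N. Pads are 22 mm wide; open, the fingers measure 114 mm over their backs; the gripper's body (76 mm by 85 mm) begins 54 mm behind the grasp point. The pads swing forward as they close: fully open they stand 13 mm farther back than shut.
Start: joints at [1.123, 0.053, 1.613, -0, 1.476, -0.119], TCP at [0.202, 0.592, 0.253] pointing down, gripper open.
Joint ranges: [-3.01, 3.01], [-1.01, 2.22], [0.06, 2.58], [-1.02, 4.17], [0.09, 2.62], [-3.14, 3.14]. Speed limits (rad/s): [2.57, 2.57, 3.14, 3.14, 3.14, 3.14].

INTERFACE

Orientations are given as a rotation vector (axis times angle).
In Python, from station import ctrl, vision gives the robot as it stands.
- The arm moves only by the tool jog_arm, never from a script. Its argument "deltas" is a list of rows, each a list of 7 numbers: the turn, a rotation vector about the tool's x, y, z in rad, then the shift along the tool's x, y, z in cm, then the opening, from 0 (shut) to 1 (fully open). A call has 1 to 12 rows; each row shifts and turns the commanded pose from where the row before left it, along the tool's axes as they then stand; what a row does not reach is not made up. A row lasts 1/12 s, in which the tool goes at most 41.7 mm and 7.16 degrees, less where a joint would pass 70% of its speed; a pose out of reach is approached as far as the arm can. A call with a gripper value outside its range is refused whole. The fingers move at their own pace and stop on an object; "grip_force" is the grip in N (left out, the last holds). Time passes only in rows, so rows that do not move let the fingers close. It gives the time, the measured TCP pose, the force and the opening at its end, in the units of the state.
- ctrl.get_obs(): the state, without advancing time (a new reading comes with each control period).
- vision.get_image(name): name is "scene" or "top" or "wrist"; returns (picture, depth): 420x560x3 uint8, red, green, blue; 420x560 float32, m along the optical axis (not along the pixel's ray), 0 where there is no reading.
- vision.calibration(name): a dict with "fx", "fy", "cx", "cy" (pixels), "dist" ([k1, k2, p1, p2, k3] as OpenCV has them; the pictures are not rectified), "rvec" (rotation vector, rad) and "tvec" (3), from world to camera coordinates, as OpenCV has them; the wrist camera has in their place "hand_eye" (4x4, takes a point from camera to tool coordinates, whose origin is the TCP and whose axes are the flange's). Camera axes: x right, y down, z forward; pixel columns grow to the right and rows downward; lengths in m; the calibration is good to about 2 mm. A picture is of the moment at which its call begins: read the wrist's pose just before it. calibration takes no time and is no camera call.
- ctrl.finish_job(): hands the job in, once; it reports no verdict.
The state is a dict: "t": time; "q": joint angles; "dq": joint speeds; "effort": joint torques, N m; "tool_pos": TCP position; "tool_rot": TCP orientation; "contact_force": force on the tool from outside, world axes, zero at the start; "wrist_torque": the same for the moment, N m; "opening": finger opening in m.
Only numpy, scipy, OpenCV 4.12 (cv2) and the standard library are available. Lean on these libraries where they do the work, as an engineer would, in place of code of your own. Each camera call takes 0.05 s, during which the arm holds its last target. There are 200 camera calls.

TASK

Stand the red peg doll upright in the open drawer of the little curing box and let go of it, then push the drawer fully shut. Then set the timer: push its dial in and, holding it in, turn it clockwise click by click until the pointer is at the orange mark (position 6), and let it spring back out; never force it while it is out, it is locked then. Leave the blue doll, the pencil pot and the stone where they are.

Things in the scene. Friction and masses are not known exactly. Their poses are not given: they have to be found in the camera images.
- curer: Curing box: white and grey housing fixed to the desk, 200 mm deep (x) x 200 mm wide (y). Origin: centre of its underside; its front faces its -x, to the robot. Upright front face 100 mm high with a drawer; above it a grey panel rises at 35 degrees from level, from the front edge (100 mm high) to 177 mm high, 110 mm further back, then a level top.
- orange_mark (a point): Centre of the wide orange mark on the sloped panel, position 6 of the dial, on its downhill side. The panel has 10 marks round the dial, 46 mm from its axis, 30 degrees apart: black position 0 at the uphill side, then white ones clockwise.
- drawer (a joint): How far the drawer is pulled out towards the box's -x, m: 0 is fully shut against its stop, 0.115 fully out; starts 0.09 to 0.11 open. It slides with about 2 N of friction, no spring, no latch.
- drawer_floor (a point): Centre of the drawer's inner floor, 16 mm above the desk; moves with the drawer; axes as the box's. Inside 127 mm (x) x 122 mm (y), walls 4 mm thick, 26 mm above the floor; white front panel 12 mm thick, top 66 mm above the floor. Opened by d, the box's front face is at x = d - 67 mm from here; what lies beyond it is under the box. Headroom in the box: 70 mm.
- drawer_handle (a point): Middle of the outer face of the drawer's handle, a dark horizontal bar 70 mm wide (y), 14 mm high, standing 12 mm off the drawer's front panel, 57 mm above the desk: the place to push (towards the box's +x).
- red_doll_mid (a point): Centre of the red peg doll (29 mm above its base): loose wooden figure 58 mm high, about 45 g, round red body of 34 mm diameter from the base to 28 mm up, narrowing to a neck of 18 mm at 37 mm, then a plain wooden head of 27 mm. z is its own axis, up when it stands.
- blue_doll_mid (a point): Centre of the blue peg doll, of the same shape but painted blue; a bystander, to be left alone.
- pencil_pot: White round pot 76 mm across and 90 mm high with three pencils reaching 155 mm; origin under its centre. Bystander, loose.
- stone: Grey round stone paperweight, 68 mm across, 32 mm high; origin under its centre. Bystander, loose.
- dial_grip (a point): On the dial's axis at grip height, 22 mm over its flange's underside. z: the axis, out of the panel, leaning 35 degrees from vertical to the robot; x: along the grip bar to the pointer (white line). Black dial: flange 58 mm across, 8 mm thick, top face 14 mm below this point; bar 50 mm long (x), 14 mm thick (y), from flange to 14 mm above this point. Pressed in, it all sits 6 mm deeper.
- dial (a joint): Dial angle, rad, growing clockwise seen from outside: 0 at position 0, a click each 0.5236, position 6 at 3.1416, end stop just past 9. Starts at 0, 1 or 2. A click takes up to about 0.07 N m; let go between two clicks it snaps to the nearer. While out it is locked at its click: it turns only while pushed in nearly all the way, 5 to 6 mm.
- stem (a joint): How far the dial is pushed in along its axis, m: 0 out (locked), 0.006 fully in against its stop. Spring: 3 N at the start, 6.6 N fully in. The lock frees the dial only from about 0.0045 in; wrenching it (1.5 N m) before that harms the lock.
Mind the look-alikes: they are no part of the job. Of the things shaped like the part that bears red_doll_mid, the red one is meant.

How it is judged:
By the outcome, as a careful person would: the job done as asked, in the order asked, and still so for the second after the job is handed in, with the robot touching nothing.
It also fails if it takes over 72 s, if anything falls off the work surface, if the arm or the gripper's body presses on something with over 40 N, if the wrist force passes 120 N, or if a joint passes its speed limit or range.

## Working session

There is one attempt and no reset: what is moved stays moved. The work goes in short steps, Python scripts to look and compute and a tool call to move; the robot and the scene stay as the last step left them, time stands still between calls to the robot, and variables do not carry over. Pictures are saved under pics/ and viewed, about 8 in all and at most 12, crops included, and the job is handed in when it is done.

Besides the shell and the picture viewer there is one more tool, called after ">>>" as name(argument=value, ...) on one line, values as JSON. jog_arm: Moves the arm, as the interface text tells. Its arguments: {"type":"object","properties":{"deltas":{"type":"array"},"grip_force":{"type":"number"}},"required":["deltas"]}

```bash
mkdir -p pics; ls
python3 - <<'E'
from station import ctrl, vision
import cv2, numpy as np
o=ctrl.get_obs(); print({k:np.round(v,3) for k,v in o.items()}, ctrl.tcp_to_tips)
for n in ("scene","top"):
    im,d=vision.get_image(n); c=vision.calibration(n)
    np.savez(f"pics/{n}0.npz",im=im,d=d)
    cv2.imwrite(f"pics/{n}0.png",im[:,:,::-1]); print(n,c)
print(vision.calibration("wrist"))
a=cv2.imread("pics/scene0.png");b=cv2.imread("pics/top0.png")
E
```

```text
pics
{'t': np.float64(0.0), 'q': array([ 1.123,  0.053,  1.614, -0.   ,  1.476, -0.119]), 'dq': array([-0.001, -0.   ,  0.001, -0.   , -0.001,  0.001]), 'effort': array([ 1.0000e-03, -3.9369e+01, -3.7017e+01, -0.0000e+00,  7.0000e-03,
        0.0000e+00]), 'tool_pos': array([0.202, 0.591, 0.252]), 'tool_rot': array([-5.140e-01, -3.099e+00,  3.000e-03]), 'contact_force': array([0.85, 0.32, 0.13]), 'wrist_torque': array([ 0.006,  0.018, -0.031]), 'opening': np.float64(0.085)} 0.022
scene {'fx': 533.4423452163418, 'fy': 533.4423452163418, 'cx': 277.2243925761964, 'cy': 213.96936882598473, 'dist': array([0.00028604, 0.        , 0.        , 0.        , 0.        ]), 'rvec': array([ 2.4682015 ,  0.61153536, -0.18788317]), 'tvec': array([-0.46311681, -0.14775395,  1.43048825])}
top {'fx': 462.0274838543858, 'fy': 462.0274838543858, 'cx': 271.13723561892414, 'cy': 205.65158956253322, 'dist': array([-0.07778399,  0.        ,  0.        ,  0.        ,  0.        ]), 'rvec': array([ 2.13349055, -2.15680074,  0.12662403]), 'tvec': array([0.01294939, 0.56403464, 1.23345267])}
{'fx': 311.5028986292668, 'fy': 311.5028986292668, 'cx': 284.90232698736065, 'cy': 208.35954694400766, 'dist': array([-0.05045236,  0.        ,  0.        ,  0.        ,  0.        ]), 'hand_eye': array([[-4.51402506e-04, -9.57402031e-01, -2.88757938e-01,
         7.42293966e-02],
       [ 9.99999897e-01, -4.43858282e-04, -9.16048865e-05,
        -8.44801415e-04],
       [-4.04648981e-05, -2.88757950e-01,  9.57402133e-01,
        -1.21028976e-01],
       [ 0.00000000e+00,  0.00000000e+00,  0.00000000e+00,
         1.00000000e+00]])}
```

View pics/scene0.png

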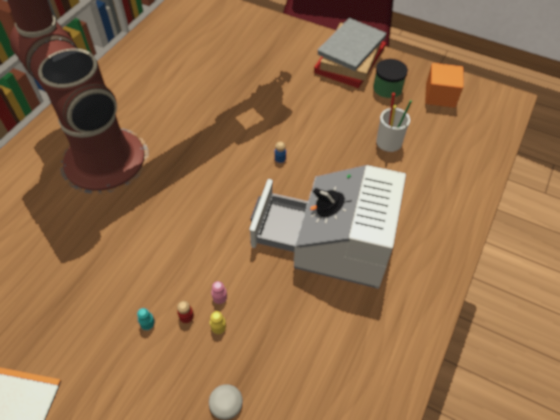

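View pics/top0.png

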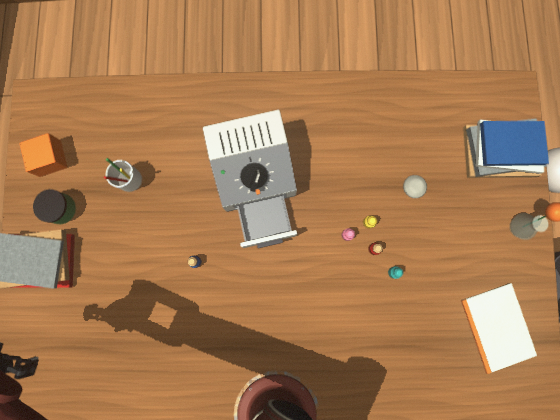

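The scene picture shows the red doll at (185,312) among pink, yellow and cyan ones. The open drawer is at (285,220), the dial at (330,203) and the orange mark just downhill of it. In the top picture the red doll is at (376,249), the dial at (254,177), the orange mark at (257,191) and the drawer front at (268,239). The blue doll is off at (194,261).

```bash
cat > h.py <<'E'
import numpy as np, cv2
from scipy.spatial.transform import Rotation as R
from station import ctrl, vision
def cam(n,obs=None):
    c=vision.calibration(n); K=np.array([[c['fx'],0,c['cx']],[0,c['fy'],c['cy']],[0,0,1]])
    if n=="wrist":
        T=np.eye(4);T[:3,:3]=R.from_rotvec(obs['tool_rot']).as_matrix();T[:3,3]=obs['tool_pos']
        M=T@c['hand_eye']; return K,c['dist'],M[:3,:3],M[:3,3]
    Rm=R.from_rotvec(c['rvec']).as_matrix(); return K,c['dist'],Rm.T,-Rm.T@c['tvec']
def cloud(n,d,obs=None):
    K,D,Rc,t=cam(n,obs); v,u=np.mgrid[:420,:560]
    p=cv2.undistortPoints(np.stack([u,v],-1).reshape(-1,1,2).astype(float),K,D).reshape(420,560,2)
    P=np.dstack([p,np.ones((420,560))])*d[...,None]
    P=P@Rc.T+t; P[d==0]=np.nan; return P
def proj(n,X,obs=None):
    K,D,Rc,t=cam(n,obs); return cv2.projectPoints((np.atleast_2d(X)-t)@Rc,np.zeros(3),np.zeros(3),K,D)[0][:,0]
E
python3 - <<'E'
from h import *
S=np.load("pics/scene0.npz");T=np.load("pics/top0.npz")
for n,z,pts in (("top",T,dict(red=(376,249),blue=(194,261),pink=(349,235),yel=(371,221),cyan=(397,272),stone=(415,187),pot=(122,175),orange=(257,191),dial=(254,177),floor=(264,217),fl2=(256,222),front=(268,239))),
 ("scene",S,dict(red=(185,312),blue=(280,153),pink=(218,293),yel=(217,322),cyan=(145,319),orange=(313,208),floor=(285,218)))):
    P=cloud(n,z['d'])
    for k,(u,v) in pts.items():
        print(n,k,np.round(P[v,u],3))
        if k in('red','blue','pink','yel','cyan'):
            q=P[v-14:v+15,u-14:v*0+u+15].reshape(-1,3); q=q[(q[:,2]>.012)&(q[:,2]<.07)]
            q=q[np.linalg.norm(q[:,:2]-P[v,u,:2],axis=1)<.035]
            for lo,hi in((.01,.03),(.03,.045),(.045,.07)):
                w=q[(q[:,2]>lo)&(q[:,2]<hi)]; 
                if len(w): print('   ',lo,len(w),np.round((w.min(0)+w.max(0))/2,3),np.round(np.ptp(w,0),3))
# box: level top edges from top camera
P=cloud("top",T['d']); m=(abs(P[...,2]-.177)<.006)&(P[...,0]>.3)&(P[...,0]<1.1)&(abs(P[...,1])<.4)
q=P[m][:,:2]; print('boxtop',m.sum(),cv2.minAreaRect(q.astype(np.float32)))
# sloped panel
Pn=P[130:225,205:305].reshape(-1,3); Pn=Pn[np.isfinite(Pn).all(1)]; m=(Pn[:,2]>.105)&(Pn[:,2]<.172)
q=Pn[m]; 
for _ in range(6):
    A=np.c_[q[:,:2],np.ones(len(q))]; c=np.linalg.lstsq(A,q[:,2],rcond=None)[0]; r=q[:,2]-A@c; q=q[abs(r)<max(.003,1.5*r.std())]
print('slope',c,np.degrees(np.arctan(np.hypot(*c[:2]))),'yaw',np.degrees(np.arctan2(c[1],c[0])),len(q))
E
```

```text
top red [ 0.441 -0.274  0.054]
    0.01 33 [ 0.444 -0.277  0.022] [0.03  0.033 0.016]
    0.03 26 [ 0.444 -0.273  0.037] [0.03  0.022 0.014]
    0.045 73 [ 0.444 -0.278  0.054] [0.022 0.024 0.016]
top blue [0.414 0.215 0.057]
    0.01 26 [0.413 0.221 0.022] [0.03  0.033 0.015]
    0.03 32 [0.413 0.219 0.037] [0.03  0.028 0.014]
    0.045 71 [0.414 0.221 0.055] [0.022 0.022 0.016]
top pink [ 0.479 -0.201  0.063]
    0.01 29 [ 0.485 -0.202  0.021] [0.033 0.031 0.017]
    0.03 27 [ 0.485 -0.204  0.037] [0.03  0.031 0.013]
    0.045 73 [ 0.484 -0.203  0.055] [0.024 0.022 0.018]
top yel [ 0.517 -0.263  0.056]
    0.01 36 [ 0.52  -0.264  0.021] [0.033 0.03  0.017]
    0.03 21 [ 0.519 -0.258  0.036] [0.028 0.016 0.012]
    0.045 76 [ 0.519 -0.265  0.054] [0.025 0.024 0.015]
top cyan [ 0.379 -0.327  0.057]
    0.01 39 [ 0.377 -0.329  0.022] [0.03  0.028 0.016]
    0.03 26 [ 0.377 -0.324  0.037] [0.03  0.019 0.014]
    0.045 79 [ 0.378 -0.332  0.054] [0.024 0.026 0.018]
top stone [ 0.613 -0.396  0.027]
top pot [0.662 0.436 0.009]
top orange [0.593 0.042 0.111]
top dial [0.616 0.046 0.183]
top
[... 647 characters left out ...]
0.054] [0.025 0.026 0.017]
scene yel [ 0.526 -0.275  0.05 ]
    0.01 72 [ 0.52  -0.266  0.021] [0.032 0.032 0.018]
    0.03 64 [ 0.521 -0.269  0.037] [0.028 0.029 0.015]
    0.045 122 [ 0.52  -0.267  0.053] [0.025 0.025 0.016]
scene cyan [ 0.388 -0.338  0.045]
    0.01 79 [ 0.384 -0.331  0.021] [0.026 0.033 0.018]
    0.03 67 [ 0.381 -0.332  0.038] [0.029 0.03  0.014]
    0.045 124 [ 0.379 -0.332  0.053] [0.026 0.025 0.016]
scene orange [0.594 0.037 0.117]
scene floor [0.521 0.045 0.018]
boxtop 3092 ((0.6808765530586243, 0.05937647819519043), (0.1882646232843399, 0.2005135416984558), 12.509491920471191)
slope [ 0.67219173  0.1462529  -0.2918622 ] 34.52479573040397 yaw 12.274887500494646 2120
```

```bash
cat >> h.py <<'E'
def frame(xdeg,tilt=0,axisyaw=0):
    "tool x towards heading xdeg, z down"
    a=np.radians(xdeg); x=np.array([np.cos(a),np.sin(a),0]); z=np.array([0,0,-1.]); return np.c_[x,np.cross(z,x),z]
def plan(pos,Rt=None,step=4.0):
    o=ctrl.get_obs(); R0=R.from_rotvec(o['tool_rot']).as_matrix()
    if Rt is None: Rt=R0
    rv=R.from_matrix(R0.T@Rt).as_rotvec(); n=int(np.ceil(np.degrees(np.linalg.norm(rv))/7))
    d=(np.array(pos)-o['tool_pos'])*100; m=int(np.ceil(np.linalg.norm(d)/step))
    print('t',round(float(o['t']),2),'pos',np.round(o['tool_pos'],4),'F',np.round(o['contact_force'],1),'open',round(float(o['opening']),4))
    print('turn',np.round(rv,4),'rows',n,np.round(rv/max(n,1),4))
    print('shift0',np.round(R0.T@d,2),'shift after turn',np.round(Rt.T@d,2),'rows',m,np.round(Rt.T@d/max(m,1),3))
E
python3 - <<'E'
from h import *
plan([.42,.1,.25]); plan([.445,-.278,.17],frame(215))
E
```

```text
t 0.1 pos [0.2016 0.591  0.2522] F [ 0.8 -0.3  0.1] open 0.0855
turn [0. 0. 0.] rows 0 [0. 0. 0.]
shift0 [-36.53 -39.42   0.28] shift after turn [-36.53 -39.42   0.28] rows 14 [-2.609 -2.816  0.02 ]
t 0.1 pos [0.2016 0.591  0.2522] F [ 0.8 -0.3  0.1] open 0.0855
turn [-0.0016 -0.0011 -0.9397] rows 8 [-2.000e-04 -1.000e-04 -1.175e-01]
shift0 [-51.1  -74.37   8.35] shift after turn [ 29.91 -85.15   8.22] rows 23 [ 1.3   -3.702  0.357]
```

>>> jog_arm(deltas=[[0,0,0,-2.6,-2.8,0,1],[0,0,0,-2.6,-2.8,0,1],[0,0,0,-2.6,-2.8,0,1],[0,0,0,-2.6,-2.8,0,1],[0,0,0,-2.6,-2.8,0,1],[0,0,0,-2.6,-2.8,0,1],[0,0,0,-2.6,-2.8,0,1],[0,0,0,-2.6,-2.8,0,1],[0,0,0,-2.6,-2.8,0,1],[0,0,0,-2.6,-2.8,0,1],[0,0,0,-2.6,-2.8,0,1],[0,0,0,-2.6,-2.8,0,1]])

```text
t: 1.1
tool_pos: [0.3886, 0.171, 0.253]
tool_rot: [0.514, 3.099, 0.0]
contact_force: [0.8, 0.2, 0.4]
opening: 0.0852
```

>>> jog_arm(deltas=[[0,0,-0.117,0,0,0,1],[0,0,-0.117,0,0,0,1],[0,0,-0.117,0,0,0,1],[0,0,-0.117,0,0,0,1],[0,0,-0.117,0,0,0,1],[0,0,-0.117,0,0,0,1],[0,0,-0.117,0,0,0,1],[0,0,-0.117,0,0,0,1]])

```text
t: 1.77
tool_pos: [0.3883, 0.1727, 0.2528]
tool_rot: [0.947, -2.994, -0.0]
contact_force: [-0.1, -0.8, 0.4]
opening: 0.0853
```

Run:
```python
from h import *
plan([.445,-.278,.15],frame(215))
```

```text
t 1.77 pos [0.3883 0.1727 0.2528] F [-0.1 -0.8  0.4] open 0.0853
turn [ 0.0003 -0.0008  0.002 ] rows 1 [ 0.0003 -0.0008  0.002 ]
shift0 [ 21.28 -40.13  10.28] shift after turn [ 21.2  -40.17  10.28] rows 12 [ 1.767 -3.347  0.856]
```

>>> jog_arm(deltas=[[0,0,0,1.77,-3.35,0.86,1],[0,0,0,1.77,-3.35,0.86,1],[0,0,0,1.77,-3.35,0.86,1],[0,0,0,1.77,-3.35,0.86,1],[0,0,0,1.77,-3.35,0.86,1],[0,0,0,1.77,-3.35,0.86,1],[0,0,0,1.77,-3.35,0.86,1],[0,0,0,1.77,-3.35,0.86,1],[0,0,0,1.77,-3.35,0.86,1],[0,0,0,1.77,-3.35,0.86,1],[0,0,0,1.77,-3.35,0.86,1],[0,0,0,1.77,-3.35,0.86,1]])

```text
t: 2.77
tool_pos: [0.443, -0.2804, 0.1492]
tool_rot: [0.938, -2.998, -0.001]
contact_force: [0.6, 1.3, 1.0]
opening: 0.0857
```

Run:
```python
from h import *
o=ctrl.get_obs(); im,d=vision.get_image("wrist"); cv2.imwrite("pics/w1.png",im[:,:,::-1])
P=cloud("wrist",d,o)
r=im.astype(int); m=(r[...,0]>1.6*r[...,1])&(r[...,0]>1.6*r[...,2])&(P[...,2]>.006)&(P[...,2]<.04)&(np.hypot(P[...,0]-.445,P[...,1]+.278)<.04)
q=P[m]; print('redbody',m.sum(),(q.min(0)+q.max(0))/2,np.ptp(q,0))
m=(P[...,2]>.042)&(P[...,2]<.065)&(np.hypot(P[...,0]-.445,P[...,1]+.278)<.025)
q=P[m]; print('head',m.sum(),(q.min(0)+q.max(0))/2,np.ptp(q,0), q[q[:,2]>.055].mean(0))
plan([.445,-.278,.15],frame(215))
```

```text
redbody 673 [ 0.44328561 -0.27946237  0.02154072] [0.03116802 0.03312978 0.03107991]
head 954 [ 0.44412116 -0.2796633   0.05180924] [0.02529652 0.02518317 0.01622433] [ 0.44374075 -0.27965791  0.05756802]
t 2.82 pos [ 0.4428 -0.2855  0.1474] F [-3.9 -3.2  0.5] open 0.0854
turn [-0.0009 -0.0033 -0.0076] rows 1 [-0.0009 -0.0033 -0.0076]
shift0 [-0.61  0.49 -0.26] shift after turn [-0.61  0.49 -0.26] rows 1 [-0.612  0.487 -0.262]
```

View pics/w1.png

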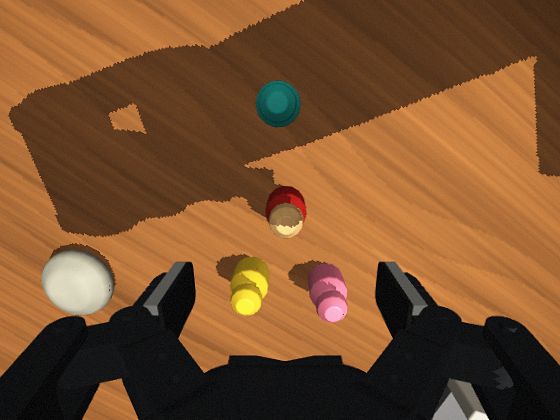

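The wrist picture shows the red doll standing at (287,213), with yellow at (249,285), pink at (328,290) and cyan at (278,103). All of them are clear of the jaw line.

>>> jog_arm(deltas=[[0,0,0,0,0,0,0.7],[0,0,0,0,0,0,0.7],[0,0,0,0,0,0,0.7]])

```text
t: 3.07
tool_pos: [0.4434, -0.2777, 0.15]
tool_rot: [0.94, -2.998, -0.001]
contact_force: [0.2, 0.4, -0.1]
opening: 0.06
```

Run:
```python
from h import *
plan([.444,-.279,.08],frame(215),2.5); plan([.444,-.279,.024],frame(215),2.5)
```

```text
t 3.07 pos [ 0.4434 -0.2777  0.15  ] F [ 0.2  0.4 -0.1] open 0.06
turn [ 0.0007  0.0001 -0.003 ] rows 1 [ 0.0007  0.0001 -0.003 ]
shift0 [ 0.03 -0.15  7.  ] shift after turn [ 0.03 -0.14  7.  ] rows 3 [ 0.008 -0.047  2.332]
t 3.07 pos [ 0.4434 -0.2777  0.15  ] F [ 0.2  0.4 -0.1] open 0.06
turn [ 0.0007  0.0001 -0.003 ] rows 1 [ 0.0007  0.0001 -0.003 ]
shift0 [ 0.03 -0.15 12.6 ] shift after turn [ 0.03 -0.14 12.6 ] rows 6 [ 0.004 -0.024  2.1  ]
```

>>> jog_arm(deltas=[[0,0,0,0,-0.15,2.2,0.7],[0,0,0,0,0,2.2,0.7],[0,0,0,0,0,2.2,0.7],[0,0,0,0,0,2.2,0.7],[0,0,0,0,0,2.2,0.7],[0,0,0,0,0,0.8,0.7],[0,0,0,0,0,0.8,0.7],[0,0,0,0,0,0,0.7],[0,0,0,0,0,0,0.3],[0,0,0,0,0,0,0.2],[0,0,0,0,0,0,0.2],[0,0,0,0,0,0,0.2]], grip_force=25)

```text
t: 4.07
tool_pos: [0.4455, -0.2806, 0.0259]
tool_rot: [-0.939, 2.996, -0.004]
contact_force: [1.0, 1.0, 4.9]
opening: 0.0327
```

>>> jog_arm(deltas=[[0,0,0,0,0,0,0.2],[0,0,0,0,0,0,0.2],[0,0,0,0,0,0,0.2]])

```text
t: 4.32
tool_pos: [0.4455, -0.2806, 0.0259]
tool_rot: [-0.938, 2.996, -0.003]
contact_force: [-0.1, 1.7, 6.6]
opening: 0.0327
```

>>> jog_arm(deltas=[[0,0,0,0,0,-1,0.2],[0,0,0,0,0,-3,0.2],[0,0,0,0,0,-3.5,0.2],[0,0,0,0,0,-3.5,0.2],[0,0,0,0,0,-3,0.2],[0,0,0,0,0,0,0.2]])

```text
t: 4.82
tool_pos: [0.4476, -0.2826, 0.1728]
tool_rot: [-0.937, 2.991, -0.019]
contact_force: [0.4, -0.8, 0.3]
opening: 0.0327
```

Run:
```python
from h import *
for n in("top","scene"):
    z=np.load(f"pics/{n}0.npz"); P=cloud(n,z['d']).reshape(-1,3); P=P[np.isfinite(P).all(1)&(P[:,0]>.4)&(P[:,0]<.85)&(P[:,1]>-.12)&(P[:,1]<.18)]
    top=P[(P[:,2]>.173)&(P[:,2]<.181)&(P[:,0]>.64)]
    print(n,'top rect',cv2.minAreaRect(top[:,:2].astype(np.float32)))
    a=np.radians(12.4); c,s=np.cos(a),np.sin(a)
    Q=np.c_[P[:,0]*c+P[:,1]*s,-P[:,0]*s+P[:,1]*c,P[:,2]]
    pct=lambda v:np.round(np.percentile(v,[1,5,50,95,99]),4)
    t=Q[(Q[:,2]>.173)&(Q[:,2]<.181)&(P[:,0]>.64)]; print(' top x',pct(t[:,0]),'y',pct(t[:,1]))
    f=Q[(Q[:,2]>.074)&(Q[:,2]<.09)&(Q[:,0]<.53)]; print(' front panel x',pct(f[:,0]),'y',pct(f[:,1]),'z',pct(f[:,2]),np.polyfit(f[:,1],f[:,0],1))
    f=Q[(Q[:,2]>.01)&(Q[:,2]<.021)&(Q[:,0]>.487)&(Q[:,0]<.57)&(abs(Q[:,1]+.09)<.05)]; print(' floor x',pct(f[:,0]),'z',pct(f[:,2]),len(f))
    # side walls rims z~.042
    f=Q[(Q[:,2]>.037)&(Q[:,2]<.047)&(Q[:,0]>.487)&(Q[:,0]<.57)]; print(' rim y',pct(f[:,1]),len(f))
    sl=Q[(Q[:,2]>.105)&(Q[:,2]<.172)&(Q[:,0]<.75)]; m=abs(sl[:,2]-(.1+(sl[:,0]-np.median(t[:,0]) ))) ; print(' slope y',pct(sl[:,1]),'x',pct(sl[:,0]))
plan([.45,-.2,.16],frame(192.4))
```

```text
top top rect ((0.7074547410011292, 0.06527335941791534), (0.13324278593063354, 0.2005135416984558), 12.509718894958496)
 top x [0.6734 0.6782 0.7211 0.7653 0.7696] y [-0.1862 -0.1785 -0.0889  0.0017  0.0099]
 front panel x [0.4587 0.459  0.4644 0.47   0.4706] y [-0.1616 -0.1562 -0.0878 -0.0195 -0.0143] z [0.0754 0.0772 0.0818 0.0852 0.0863] [2.96134733e-04 4.64477565e-01]
 floor x [0.4879 0.4911 0.5286 0.5657 0.5691] z [0.0106 0.0119 0.0157 0.0197 0.0206] 1024
 rim y [-0.153  -0.1526 -0.0881 -0.0237 -0.0231] 86
 slope y [-0.1862 -0.1781 -0.0869  0.0023  0.0098] x [0.5771 0.5828 0.627  0.6695 0.6748]
scene top rect ((0.721714437007904, 0.06981790065765381), (0.10098540782928467, 0.20429329574108124), 12.198433876037598)
 top x [0.6738 0.6786 0.7221 0.7655 0.7693] y [-0.1863 -0.1805 -0.0967  0.0014  0.0102]
 front panel x [0.4592 0.4599 0.4658 0.471  0.4714] y [-0.1615 -0.1582 -0.0914 -0.0194 -0.0121] z [0.0744 0.0759 0.0822 0.0856 0.0867] [0.00298719 0.46610013]
 floor x [0.4876 0.4904 0.5232 0.5565 0.5593] z [0.0116 0.0133 0.0168 0.0199 0.0207] 920
 rim y [-0.1528 -0.1521 -0.1457 -0.0209 -0.0198] 165
 slope y [-0.1881 -0.1871 -0.1303 -0.0017  0.0106] x [0.5779 0.5845 0.6401 0.7269 0.7457]
t 4.82 pos [ 0.4476 -0.2826  0.1728] F [ 0.4 -0.8  0.3] open 0.0327
turn [-0.0127  0.006   0.3908] rows 4 [-0.0032  0.0015  0.0977]
shift0 [-4.91  6.66  1.21] shift after turn [-2.01  8.01  1.28] rows 3 [-0.671  2.671  0.427]
```

>>> jog_arm(deltas=[[-0.003,0.0015,0.0977,0,0,0,0.2],[-0.003,0.0015,0.0977,0,0,0,0.2],[-0.003,0.0015,0.0977,0,0,0,0.2],[-0.003,0.0015,0.0977,0,0,0,0.2],[0,0,0,0,0,0,0.2]])

```text
t: 5.23
tool_pos: [0.4441, -0.2798, 0.164]
tool_rot: [0.336, -3.114, -0.015]
contact_force: [-0.7, -0.8, 0.1]
opening: 0.0327
```

Run:
```python
from h import *
plan([.524,.025,.165],frame(192.4))
```

```text
t 5.23 pos [ 0.4441 -0.2798  0.164 ] F [-0.7 -0.8  0.1] open 0.0327
turn [ 0.0107 -0.0086 -0.0017] rows 1 [ 0.0107 -0.0086 -0.0017]
shift0 [-14.3   28.07   0.08] shift after turn [-14.35  28.05  -0.1 ] rows 8 [-1.793  3.506 -0.013]
```

>>> jog_arm(deltas=[[0.011,-0.0085,-0.002,0,0,0,0.2],[0,0,0,-1.4,2.8,0,0.2],[0,0,0,-1.4,2.8,0,0.2],[0,0,0,-1.4,2.8,0,0.2],[0,0,0,-1.4,2.8,0,0.2],[0,0,0,-1.4,2.8,0,0.2],[0,0,0,-1.4,2.8,0,0.2],[0,0,0,-1.4,2.8,0,0.2],[0,0,0,-1.4,2.8,0,0.2],[0,0,0,-1.4,2.8,0,0.2],[0,0,0,-1.4,2.8,0,0.2],[0,0,0,0,0,0,0.2]])

```text
t: 6.23
tool_pos: [0.5208, 0.028, 0.1641]
tool_rot: [-0.353, 3.12, 0.002]
contact_force: [0.4, -0.8, -0.0]
opening: 0.0327
```

>>> jog_arm(deltas=[[0,0,0,0,0,0,0.2],[0,0,0,0,0,0,0.2]])

```text
t: 6.4
tool_pos: [0.5201, 0.0236, 0.1639]
tool_rot: [-0.345, 3.122, -0.001]
contact_force: [-0.9, -1.1, -1.8]
opening: 0.0325
```

Run:
```python
from h import *
plan([.524,.025,.044],frame(192.4),2)
```

```text
t 6.4 pos [0.5201 0.0236 0.1639] F [-0.9 -1.1 -1.8] open 0.0325
turn [-0.0009  0.0001  0.0036] rows 1 [-0.0009  0.0001  0.0036]
shift0 [-0.41  0.06 11.99] shift after turn [-0.41  0.05 11.99] rows 6 [-0.068  0.008  1.998]
```

>>> jog_arm(deltas=[[0,0,0,-0.4,0.05,1.5,0.2],[0,0,0,0,0,2,0.2],[0,0,0,0,0,2,0.2],[0,0,0,0,0,2,0.2],[0,0,0,0,0,2,0.2],[0,0,0,0,0,1,0.2],[0,0,0,0,0,0.6,0.2],[0,0,0,0,0,0.3,0.2],[0,0,0,0,0,0,0.2],[0,0,0,0,0,0,0.2]])

```text
t: 7.23
tool_pos: [0.5251, 0.0249, 0.0511]
tool_rot: [-0.342, 3.121, -0.001]
contact_force: [0.2, -0.4, 0.7]
opening: 0.0323
```

>>> jog_arm(deltas=[[0,0,0,0,0,0.2,0.2],[0,0,0,0,0,0.2,0.2],[0,0,0,0,0,0.1,0.2],[0,0,0,0,0,0,0.2],[0,0,0,0,0,0,0.2]])

```text
t: 7.65
tool_pos: [0.5242, 0.0253, 0.0451]
tool_rot: [-0.343, 3.122, -0.001]
contact_force: [-1.0, -0.1, -0.3]
opening: 0.0326
```

>>> jog_arm(deltas=[[0,0,0,0,0,0.1,0.2],[0,0,0,0,0,0.1,0.2],[0,0,0,0,0,0.05,0.2],[0,0,0,0,0,0,0.2],[0,0,0,0,0,0,0.2]])

```text
t: 8.07
tool_pos: [0.5242, 0.0252, 0.0424]
tool_rot: [-0.342, 3.123, -0.001]
contact_force: [-0.4, -0.1, -0.2]
opening: 0.0327
```

>>> jog_arm(deltas=[[0,0,0,0,0,0.05,0.2],[0,0,0,0,0,0.05,0.2],[0,0,0,0,0,0.05,0.2],[0,0,0,0,0,0,0.2],[0,0,0,0,0,0,0.2]])

```text
t: 8.48
tool_pos: [0.5247, 0.0253, 0.0419]
tool_rot: [-0.342, 3.122, -0.001]
contact_force: [-1.8, 0.0, 4.1]
opening: 0.0327
```

>>> jog_arm(deltas=[[0,0,0,0,0,0,0.42],[0,0,0,0,0,0,0.46],[0,0,0,0,0,0,0.5],[0,0,0,0,0,0,0.55],[0,0,0,0,0,0,0.6],[0,0,0,0,0,0,0.6],[0,0,0,0,0,-0.5,0.6],[0,0,0,0,0,-1.5,0.6],[0,0,0,0,0,-2.5,0.6],[0,0,0,0,0,-3,0.6],[0,0,0,0,0,-3,0.6],[0,0,0,0,0,-2,0.6]])

```text
t: 9.48
tool_pos: [0.5253, 0.0251, 0.1697]
tool_rot: [-0.342, 3.119, -0.002]
contact_force: [1.3, -0.4, 0.4]
opening: 0.0512
```

Run:
```python
from h import *
o=ctrl.get_obs(); im,d=vision.get_image("wrist"); cv2.imwrite("pics/w2.png",im[:,:,::-1])
P=cloud("wrist",d,o); m=(P[...,2]>.045)&(P[...,2]<.09)&(np.hypot(P[...,0]-.524,P[...,1]-.025)<.03)
q=P[m]; print(m.sum(),(q.min(0)+q.max(0))/2,np.ptp(q,0),q[:,2].max())
plan([.40,0,.16],frame(192.4))
```

```text
1301 [0.52268008 0.02423282 0.06060834] [0.02864311 0.03219135 0.03118706] 0.07620187162499426
t 9.53 pos [0.5275 0.025  0.1738] F [2.9 0.4 3. ] open 0.0508
turn [-0.0038  0.0106  0.0021] rows 1 [-0.0038  0.0106  0.0021]
shift0 [13.01  0.33  1.25] shift after turn [12.99  0.3   1.38] rows 4 [3.248 0.074 0.346]
```

View pics/w2.png

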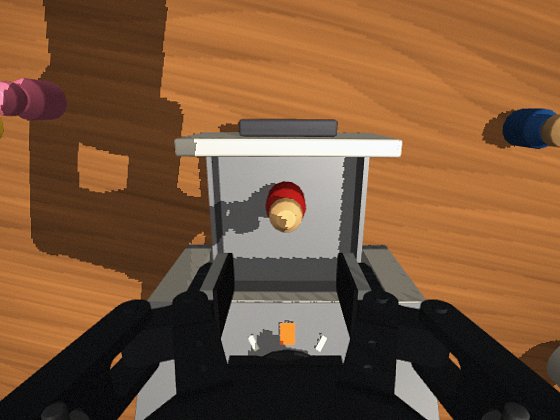

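The wrist picture shows the red doll upright in the drawer, with its head at (287,214). The handle is at (288,127) and the orange mark at (287,333). Next I'll go in front of the handle with the fingers shut.

Run:
```python
from h import *
c,s=np.cos(np.radians(12.4)),np.sin(np.radians(12.4))
w=lambda x,y,z:[x*c-y*s,x*s+y*c,z]
plan(w(.415,-.088,.17),frame(192.4))
```

```text
t 9.53 pos [0.5275 0.025  0.1738] F [2.9 0.4 3. ] open 0.0508
turn [-0.0038  0.0106  0.0021] rows 1 [-0.0038  0.0106  0.0021]
shift0 [10.56  0.11  0.27] shift after turn [10.56  0.09  0.38] rows 3 [3.52  0.029 0.128]
```

>>> jog_arm(deltas=[[0,0,0,0,0,0,0.3],[0,0,0,1.8,0,0,0],[0,0,0,3.5,0,0,0],[0,0,0,3,0,0,0],[0,0,0,1.8,0,0,0],[0,0,0,0,0,0,0],[0,0,0,0,0,0,0],[0,0,0,0,0,0,0]])

```text
t: 10.2
tool_pos: [0.4258, 0.0034, 0.1655]
tool_rot: [0.342, -3.123, 0.0]
contact_force: [0.2, 0.2, 1.0]
opening: -0.0
```

Run:
```python
from h import *
c,s=np.cos(np.radians(12.4)),np.sin(np.radians(12.4))
w=lambda x,y,z:[x*c-y*s,x*s+y*c,z]
plan(w(.415,-.088,.075),frame(192.4))
```

```text
t 10.2 pos [0.4258 0.0034 0.1655] F [0.2 0.2 1. ] open -0.0
turn [-0.0001 -0.0001  0.0018] rows 1 [-0.0001 -0.0001  0.0018]
shift0 [0.15 0.01 9.05] shift after turn [0.16 0.01 9.05] rows 3 [5.200e-02 3.000e-03 3.015e+00]
```

>>> jog_arm(deltas=[[0,0,0,0.2,0,2,0],[0,0,0,0,0,3,0],[0,0,0,0,0,3,0],[0,0,0,0,0,1,0],[0,0,0,0,0,0,0],[0,0,0,0,0,0,0],[0,0,0,-0.7,0,0,0],[0,0,0,-0.7,0,0,0],[0,0,0,-0.7,0,0,0],[0,0,0,-0.7,0,0,0],[0,0,0,-0.7,0,0,0],[0,0,0,-0.7,0,0,0]])

```text
t: 11.2
tool_pos: [0.4656, 0.012, 0.0764]
tool_rot: [-0.343, 3.122, -0.001]
contact_force: [-2.4, -1.3, 1.6]
opening: 0.0002
```

>>> jog_arm(deltas=[[0,0,0,-0.7,0,0,0],[0,0,0,-0.7,0,0,0],[0,0,0,-0.7,0,0,0],[0,0,0,-0.7,0,0,0],[0,0,0,-0.7,0,0,0],[0,0,0,-0.7,0,0,0],[0,0,0,-0.7,0,0,0],[0,0,0,-0.7,0,0,0],[0,0,0,-0.5,0,0,0],[0,0,0,-0.4,0,0,0],[0,0,0,-0.3,0,0,0],[0,0,0,0,0,0,0]])

```text
t: 12.2
tool_pos: [0.5317, 0.027, 0.076]
tool_rot: [-0.342, 3.122, 0.0]
contact_force: [-0.1, -0.7, -0.0]
opening: -0.0001
```

>>> jog_arm(deltas=[[0,0,0,-0.25,0,0,0],[0,0,0,-0.2,0,0,0],[0,0,0,-0.2,0,0,0],[0,0,0,0,0,0,0]])

```text
t: 12.53
tool_pos: [0.5376, 0.0284, 0.076]
tool_rot: [-0.342, 3.122, 0.0]
contact_force: [-0.3, 1.3, -0.3]
opening: 0.0002
```

>>> jog_arm(deltas=[[0,0,0,-0.2,0,0,0],[0,0,0,-0.2,0,0,0],[0,0,0,-0.1,0,0,0],[0,0,0,0,0,0,0]])

```text
t: 12.87
tool_pos: [0.5425, 0.0294, 0.076]
tool_rot: [-0.342, 3.122, -0.0]
contact_force: [-1.7, 1.0, -0.1]
opening: -0.0
```

>>> jog_arm(deltas=[[0,0,0,-0.1,0,0,0],[0,0,0,-0.1,0,0,0],[0,0,0,0,0,0,0]])

```text
t: 13.12
tool_pos: [0.5428, 0.0295, 0.0759]
tool_rot: [0.342, -3.118, 0.001]
contact_force: [-8.5, -0.8, 5.7]
opening: 0.0
```

>>> jog_arm(deltas=[[0,0,0,-0.1,0,0,0],[0,0,0,0,0,0,0]])

```text
t: 13.28
tool_pos: [0.5429, 0.0295, 0.0759]
tool_rot: [0.342, -3.116, 0.001]
contact_force: [-11.7, -1.5, 7.7]
opening: -0.0001
```

>>> jog_arm(deltas=[[0,0,0,0.5,0,0,0],[0,0,0,1.5,0,0,0],[0,0,0,2,0,0,0],[0,0,0,2,0,-2,0],[0,0,0,2,0,-3,0.5],[0,0,0,0,0,-4,0.5],[0,0,0,0,0,-4,0.5],[0,0,0,0,0,-1,0.5],[0,0,0,0,0,0,0.5],[0,0,0,0,0,0,0.5]])

```text
t: 14.12
tool_pos: [0.4678, 0.0125, 0.2169]
tool_rot: [-0.342, 3.119, -0.002]
contact_force: [0.1, 0.4, -0.3]
opening: 0.0428
```

Run:
```python
from h import *
a=np.radians(12.4); c,s=np.cos(a),np.sin(a)
o=ctrl.get_obs()
print(o['tool_pos'],o['q'])
ims=[]
for n in("top","scene"):
    im,d=vision.get_image(n); np.savez(f"pics/{n}1.npz",im=im,d=d)
    P=cloud(n,d); Q=np.dstack([P[...,0]*c+P[...,1]*s,-P[...,0]*s+P[...,1]*c,P[...,2]]).reshape(-1,3)
    f=Q[(Q[:,2]>.074)&(Q[:,2]<.088)&(Q[:,0]>.52)&(Q[:,0]<.575)&(abs(Q[:,1]+.088)<.075)]; print(n,len(f),np.round(np.percentile(f[:,0],[1,5,50,95,99]),4))
    f=Q[(Q[:,2]>.045)&(Q[:,2]<.07)&(Q[:,0]>.50)&(Q[:,0]<.575)&(abs(Q[:,1]+.088)<.035)]; print(' handle',len(f),np.round(np.percentile(f[:,0],[1,5,50,95,99]),4) if len(f) else '')
    f=Q[(Q[:,2]>.093)&(Q[:,2]<.107)&(Q[:,0]>.55)&(Q[:,0]<.60)&(abs(Q[:,1]+.088)<.09)]; print(' boxfront edge',len(f),np.round(np.percentile(f[:,0],[1,5,50]),4))
    uv=proj(n,[.59,.04,.11])[0].astype(int); ims.append(cv2.resize(im[uv[1]-70:uv[1]+50,uv[0]-65:uv[0]+65],None,fx=3,fy=3,interpolation=cv2.INTER_CUBIC)); print(uv)
cv2.imwrite("pics/c1.png",np.hstack(ims)[:,:,::-1])
```

```text
[0.46781346 0.01247165 0.21688839] [-1.32444834e-01 -3.16508511e-01  2.00866687e+00 -2.31253239e-04
  1.44571229e+00 -1.92159821e+00]
top 186 [0.5581 0.5586 0.5645 0.57   0.5709]
 handle 39 [0.5464 0.548  0.5546 0.5584 0.5586]
 boxfront edge 304 [0.5699 0.5703 0.5756]
[257 192]
scene 223 [0.5586 0.5592 0.5636 0.5678 0.5685]
 handle 105 [0.5463 0.547  0.5516 0.5556 0.5562]
 boxfront edge 217 [0.5704 0.5709 0.5749]
[311 208]
```

View pics/c1.png

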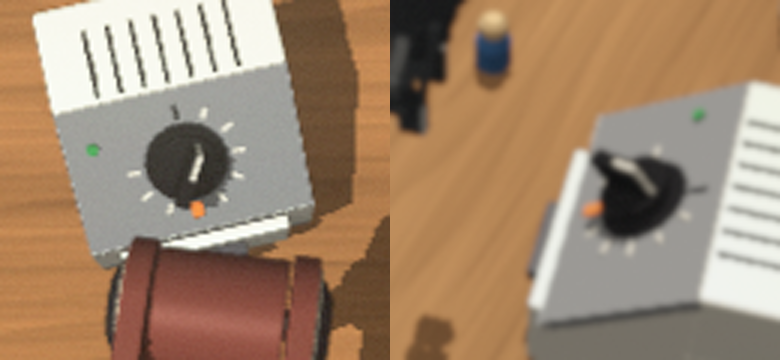

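The crop shows the drawer shut. The panel's outer face is about 12 mm proud, which is the panel thickness, so its back is flush with the box front. The dial is at (187,165) in the left half, with its white line pointing uphill and a bit clockwise. The black mark is at (175,112) and the orange mark at (197,210). Next I'll tilt onto the dial axis and look from close by.

```bash
cat >> h.py <<'E'
A=np.radians(12.4); B=np.array([[np.cos(A),-np.sin(A),0],[np.sin(A),np.cos(A),0],[0,0,1.]])
t35=np.radians(35); N=B@[-np.sin(t35),0,np.cos(t35)]; U=B@[np.cos(t35),0,np.sin(t35)]  # out of panel, uphill
BASE=B@[.625,-.088,.1385]
def dialframe(deg):
    "tool z into panel, tool x opposite to pointer at angle deg (cw from uphill)"
    return np.c_[-U,np.cross(-N,-U),-N]@R.from_euler('z',deg,degrees=True).as_matrix()
E
python3 - <<'E'
from h import *
plan(BASE+.115*N,dialframe(0))
E
```

```text
t 14.22 pos [0.4664 0.0127 0.2141] F [ 0.8 -0.6  0. ] open 0.0427
turn [ 0.001  -0.6128  0.0018] rows 6 [ 0.0002 -0.1021  0.0003]
shift0 [-10.08  -0.04  -1.88] shift after turn [-9.33 -0.02  4.26] rows 3 [-3.109 -0.008  1.42 ]
```

>>> jog_arm(deltas=[[0,-0.102,0,0,0,0,0.5],[0,-0.102,0,0,0,0,0.5],[0,-0.102,0,0,0,0,0.5],[0,-0.102,0,0,0,0,0.5],[0,-0.102,0,0,0,0,0.5],[0,-0.102,0,0,0,0,0.5],[0,0,0,-2.3,0,0.5,0.5],[0,0,0,-2.3,0,1,0.5],[0,0,0,-2.3,0,1.4,0.5],[0,0,0,-2.3,0,1.4,0.5],[0,0,0,0,0,0,0.5],[0,0,0,0,0,0,0.5]])

```text
t: 15.22
tool_pos: [0.5643, 0.0347, 0.2303]
tool_rot: [-0.277, 2.522, 0.089]
contact_force: [-1.3, 0.2, -1.4]
opening: 0.0427
```

>>> jog_arm(deltas=[[0,0,0,0,0,0,0.5],[0,0,0,0,0,0,0.5]])

```text
t: 15.38
tool_pos: [0.5636, 0.0342, 0.2321]
tool_rot: [-0.276, 2.519, 0.087]
contact_force: [-0.7, -0.5, -0.5]
opening: 0.0424
```

Run:
```python
from h import *
o=ctrl.get_obs(); im,d=vision.get_image("wrist"); np.savez("pics/w3.npz",im=im,d=d,p=o['tool_pos'],r=o['tool_rot']); cv2.imwrite("pics/w3.png",im[:,:,::-1])
P=cloud("wrist",d,o); r=im.astype(int)
L=(P-BASE)@np.c_[U,np.cross(U,N),N]  # uphill, right (cw side seen from outside?), out
m=(r[...,0]>1.5*r[...,1])&(r[...,1]>1.3*r[...,2])&(abs(L[...,2])<.01)&(np.hypot(L[...,0],L[...,1])<.07)
print('orange',m.sum(),L[m].mean(0) if m.any() else '')
m=(L[...,2]>.03)&(L[...,2]<.045)&(np.hypot(L[...,0],L[...,1])<.035); q=L[m]; print('bar',m.sum(),q.mean(0),cv2.minAreaRect(q[:,:2].astype(np.float32)))
w=m&(r.min(-1)>140); q=L[w]; print('white',w.sum(),q.mean(0) if len(q) else '')
if len(q)>5: print(cv2.minAreaRect(q[:,:2].astype(np.float32)))
m=(L[...,2]>.004)&(L[...,2]<.014)&(np.hypot(L[...,0],L[...,1])<.04); q=L[m]; print('flange',m.sum(),np.round(q.min(0),4),np.round(q.max(0),4))
pan=(abs(L[...,2])<.01)&(np.hypot(L[...,0],L[...,1])>.035)&(np.hypot(L[...,0],L[...,1])<.055); q=L[pan]; print('panel z',np.median(q[:,2]),np.linalg.lstsq(np.c_[q[:,:2],np.ones(len(q))],q[:,2],rcond=None)[0])
plan(BASE+.115*N,dialframe(0))
```

```text
orange 262 [-0.04570818 -0.00046975  0.00145532]
bar 411 [-7.74495928e-03 -3.48462116e-06  3.93053951e-02] ((0.0002723056823015213, -0.0004934985190629959), (0.05010923743247986, 0.014384196139872074), 30.039188385009766)
white 0 
flange 155 [-0.0342 -0.0354  0.004 ] [0.0282 0.0345 0.0138]
panel z 0.00024324374485644603 [-0.00118899  0.00082768  0.00031027]
t 15.43 pos [0.5638 0.0341 0.2328] F [-0.2  1.  -0.1] open 0.0428
turn [0.0008 0.0005 0.0014] rows 1 [0.0008 0.0005 0.0014]
shift0 [-0.08 -0.03  0.07] shift after turn [-0.08 -0.03  0.07] rows 1 [-0.084 -0.025  0.067]
```

View pics/w3.png

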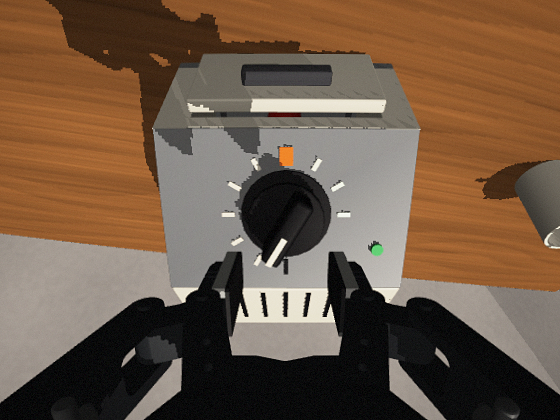

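The wrist picture shows the dial centred at (287,213). Its white pointer end is at (277,250), beside the first white mark clockwise of the black one (285,265), so it is at position 1. The orange mark is at (286,155). A bit of red shows at (285,113) in the slot above the drawer front. The dial axis agrees to 0.5 mm. I need +150°.

>>> jog_arm(deltas=[[0,0,0.1047,-0.08,-0.02,0,0.5],[0,0,0.1047,0,0,0,0.5],[0,0,0.1047,0,0,0,0.5],[0,0,0.1047,0,0,0,0.5],[0,0,0.1047,0,0,0,0.5],[0,0,0,0,0,0,0.5],[0,0,0,0,0,0,0.5],[0,0,0,0,0,0,0.5]])

```text
t: 16.1
tool_pos: [0.5651, 0.0341, 0.2343]
tool_rot: [0.386, 2.525, 0.291]
contact_force: [0.7, -0.7, 0.1]
opening: 0.0424
```

Run:
```python
from h import *
plan(BASE+.042*N+.0003*U,dialframe(30),2)
z=np.load("pics/w3.npz"); P=cloud("wrist",z['d'],dict(tool_pos=z['p'],tool_rot=z['r'])); Q=P@B
for v in range(94,134,3): print(v,np.round(Q[v,285],4),z['im'][v,285],np.round(Q[v,240],4))
```

```text
t 16.1 pos [0.5651 0.0341 0.2343] F [ 0.7 -0.7  0.1] open 0.0424
turn [0.0013 0.0014 0.004 ] rows 1 [0.0013 0.0014 0.004 ]
shift0 [ 0.08 -0.04  7.42] shift after turn [ 0.07 -0.03  7.42] rows 4 [ 0.017 -0.008  1.855]
94 [ 0.5586 -0.0882  0.0754] [126 119 107] [ 0.5588 -0.1225  0.075 ]
97 [ 0.5598 -0.0882  0.0777] [119 113 102] [ 0.559  -0.1222  0.0787]
100 [ 0.5598 -0.0882  0.0816] [234 231 213] [ 0.5594 -0.1219  0.0822]
103 [ 0.5622 -0.0882  0.0819] [235 230 214] [ 0.5616 -0.1221  0.0828]
106 [ 0.5642 -0.0882  0.0828] [235 229 214] [ 0.564  -0.1223  0.083 ]
109 [ 0.5684 -0.0882  0.0805] [232 227 207] [ 0.5681 -0.1229  0.0809]
112 [ 0.601  -0.0881  0.037 ] [118  99  86] [ 0.6154 -0.1341  0.0159]
115 [ 0.6004 -0.0881  0.0427] [69  6  5] [ 0.6189 -0.1344  0.0161]
118 [ 0.5709 -0.0882  0.0886] [128 121 111] [ 0.5701 -0.1224  0.0897]
121 [ 0.57   -0.0882  0.0936] [123 113 105] [ 0.5701 -0.122   0.0934]
124 [ 0.5693 -0.0882  0.0983] [109 106  94] [ 0.571  -0.1219  0.0959]
127 [ 0.5713 -0.0882  0.0992] [138 131 119] [ 0.5715 -0.1217  0.0989]
130 [ 0.572  -0.0882  0.1019] [154 152 150] [ 0.5726 -0.1216  0.101 ]
133 [ 0.5741 -0.0882  0.1027] [152 147 148] [ 0.5736 -0.1215  0.1032]
```

The slot depth shows the doll's body at x' 0.601, as expected for a standing doll, and the panel back is flush with the box face. Now the approach to the dial.

>>> jog_arm(deltas=[[0,0,0,0.07,-0.03,1.5,0.5],[0,0,0,0,0,1.7,0.5],[0,0,0,0,0,1.7,0.5],[0,0,0,0,0,1.5,0.5],[0,0,0,0,0,1,0.5],[0,0,0,0,0,0,0.5],[0,0,0,0,0,0,0.5],[0,0,0,0,0,0,0.5]])

```text
t: 16.77
tool_pos: [0.6064, 0.0432, 0.1739]
tool_rot: [0.387, 2.525, 0.292]
contact_force: [0.3, -0.1, 0.2]
opening: 0.0426
```

Run:
```python
from h import *
plan(BASE+.038*N+.0003*U,dialframe(30),2)
```

```text
t 16.77 pos [0.6064 0.0432 0.1739] F [ 0.3 -0.1  0.2] open 0.0426
turn [0.0016 0.0018 0.0028] rows 1 [0.0016 0.0018 0.0028]
shift0 [ 0.07 -0.04  0.45] shift after turn [ 0.06 -0.04  0.45] rows 1 [ 0.064 -0.041  0.448]
```

>>> jog_arm(deltas=[[0.0016,0.0018,0.003,0.06,-0.04,0.4,0.5],[0,0,0,0,0,0,0.4],[0,0,0,0,0,0,0.3],[0,0,0,0,0,0,0.2],[0,0,0,0,0,0,0.1],[0,0,0,0,0,0,0],[0,0,0,0,0,0,0],[0,0,0,0,0,0,0],[0,0,0,0,0,0,0]], grip_force=50)

```text
t: 17.52
tool_pos: [0.6086, 0.0444, 0.1707]
tool_rot: [0.392, 2.526, 0.294]
contact_force: [-1.1, 5.7, 4.6]
opening: 0.013
```

```bash
cat >> h.py <<'E'
def st():
    o=ctrl.get_obs(); d=o['tool_pos']-BASE; f=o['contact_force']
    Rt=R.from_rotvec(o['tool_rot']).as_matrix(); x=-Rt[:,0]; ang=np.degrees(np.arctan2(x@np.cross(U,N),x@U))
    print('t %.2f out %.4f up %.4f side %.4f ang %.1f Fout %.1f Fup %.1f Fside %.1f Tz %.3f q6 %.2f open %.4f tilt %.4f'%(o['t'],d@N,d@U,d@np.cross(U,N),ang,f@N,f@U,f@np.cross(U,N),o['wrist_torque']@N,o['q'][5],o['opening'],np.arccos(min(1,-Rt[:,2]@N))))
E
python3 -c "from h import *; st()"
```

```text
t 17.52 out 0.0385 up 0.0012 side -0.0007 ang 30.1 Fout 3.7 Fup 2.8 Fside -5.8 Tz 0.016 q6 -1.57 open 0.0130 tilt 0.0018
```

>>> jog_arm(deltas=[[0,0,0,0,0,0.2,0],[0,0,0,0,0,0.2,0],[0,0,0,0,0,0.15,0],[0,0,0,0,0,0,0],[0,0,0,0,0,0,0]])

```text
t: 17.93
tool_pos: [0.611, 0.045, 0.1676]
tool_rot: [0.39, 2.528, 0.293]
contact_force: [-20.2, 1.2, 19.4]
opening: 0.0129
```

```bash
python3 -c "from h import *; st()"
```

```text
t 17.93 out 0.0345 up 0.0014 side -0.0007 ang 30.0 Fout 27.1 Fup -4.8 Fside -5.5 Tz -0.025 q6 -1.58 open 0.0129 tilt 0.0021
```

>>> jog_arm(deltas=[[0,0,0.06,0,0,0,0],[0,0,0.09,0,0,0,0],[0,0,0.1,0,0,0,0],[0,0,0.1,0,0,0,0],[0,0,0.1,0,0,0,0],[0,0,0.0736,0,0,0,0],[0,0,0,0,0,0,0],[0,0,0,0,0,0,0]])

```text
t: 18.6
tool_pos: [0.6109, 0.0449, 0.1675]
tool_rot: [1.052, 2.387, 0.487]
contact_force: [-20.7, 1.2, 19.0]
opening: 0.0133
```

```bash
python3 -c "from h import *; st()"
```

```text
t 18.60 out 0.0345 up 0.0013 side -0.0006 ang 60.0 Fout 27.0 Fup -5.5 Fside -5.6 Tz -0.026 q6 -1.05 open 0.0133 tilt 0.0020
```

>>> jog_arm(deltas=[[0,0,0.08,0,0,0,0],[0,0,0.1,0,0,0,0],[0,0,0.1,0,0,0,0],[0,0,0.1,0,0,0,0],[0,0,0.1,0,0,0,0],[0,0,0.1,0,0,0,0],[0,0,0.1,0,0,0,0],[0,0,0.1,0,0,0,0],[0,0,0.1,0,0,0,0],[0,0,0.1,0,0,0,0],[0,0,0.067,0,0,0,0],[0,0,0,0,0,0,0]])

```text
t: 19.6
tool_pos: [0.6106, 0.0449, 0.1672]
tool_rot: [2.251, 1.645, 0.803]
contact_force: [-22.9, 0.9, 20.8]
opening: 0.0132
```

```bash
python3 -c "from h import *; st()"
```

```text
t 19.60 out 0.0344 up 0.0009 side -0.0008 ang 120.1 Fout 29.7 Fup -6.3 Fside -5.8 Tz -0.044 q6 -0.00 open 0.0132 tilt 0.0028
```

>>> jog_arm(deltas=[[0,0,0.08,0,0,0,0],[0,0,0.1,0,0,0,0],[0,0,0.1,0,0,0,0],[0,0,0.1,0,0,0,0],[0,0,0.1,0,0,0,0],[0,0,0.1,0,0,0,0],[0,0,0.1,0,0,0,0],[0,0,0.1,0,0,0,0],[0,0,0.1,0,0,0,0],[0,0,0.1,0,0,0,0],[0,0,0.065,0,0,0,0],[0,0,0,0,0,0,0]])

```text
t: 20.6
tool_pos: [0.6105, 0.0452, 0.1672]
tool_rot: [-2.917, -0.319, -0.916]
contact_force: [-22.8, 2.0, 21.6]
opening: 0.0134
```

```bash
python3 -c "from h import *; st()"
```

```text
t 20.60 out 0.0344 up 0.0009 side -0.0011 ang 180.0 Fout 30.2 Fup -5.5 Fside -6.9 Tz -0.018 q6 1.04 open 0.0134 tilt 0.0035
```

>>> jog_arm(deltas=[[0,0,0,0,0,-0.2,0],[0,0,0,0,0,-0.2,0],[0,0,0,0,0,-0.2,0],[0,0,0,0,0,0,0],[0,0,0,0,0,0,0],[0,0,0,0,0,0,0.2],[0,0,0,0,0,0,0.3],[0,0,0,0,0,0,0.5],[0,0,0,0,0,0,0.5],[0,0,0,0,0,0,0.5],[0,0,0,0,0,-0.5,0.5],[0,0,0,0,0,-0.5,0.5]])

```text
t: 21.6
tool_pos: [0.6015, 0.0422, 0.1775]
tool_rot: [-2.92, -0.319, -0.917]
contact_force: [0.4, 0.1, 0.4]
opening: 0.0423
```

>>> jog_arm(deltas=[[0,0,0,0,0,-1.5,0.5],[0,0,0,0,0,-2,0.5],[0,0,0,0,0,-2,0.5],[0,0,0,0,0,-2,0.5],[0,0,0,0,0,-1.5,0.5],[0,0,0,0,0,0,0.5],[0,0,0,0,0,0,0.5],[0,0,0,0,0,0,0.5]])

```text
t: 22.27
tool_pos: [0.5515, 0.0313, 0.251]
tool_rot: [-2.919, -0.319, -0.918]
contact_force: [0.2, 0.2, -0.4]
opening: 0.0426
```

Run:
```python
from h import *
st()
o=ctrl.get_obs(); im,d=vision.get_image("wrist"); cv2.imwrite("pics/w4.png",im[:,:,::-1])
P=cloud("wrist",d,o); L=(P-BASE)@np.c_[U,np.cross(U,N),N]
m=(L[...,2]>.03)&(L[...,2]<.045)&(np.hypot(L[...,0],L[...,1])<.035); q=L[m]; print('bar',m.sum(),q.mean(0),np.median(q[:,2]),cv2.minAreaRect(q[:,:2].astype(np.float32)))
plan(o['tool_pos']+.1*N)
```

```text
t 22.27 out 0.1378 up -0.0007 side -0.0001 ang 179.9 Fout -0.4 Fup -0.1 Fside -0.1 Tz -0.031 q6 1.06 open 0.0426 tilt 0.0018
bar 437 [ 0.00652498 -0.00100723  0.04306503] 0.044260965785642904 ((9.801238775253296e-06, -0.0011812299489974976), (0.013522093184292316, 0.05122227966785431), 89.95899963378906)
t 22.32 pos [0.5514 0.0314 0.2505] F [-0.2  0.   0.7] open 0.0425
turn [0. 0. 0.] rows 0 [0. 0. 0.]
shift0 [ 1.000e-02  0.000e+00 -1.004e+01] shift after turn [ 1.000e-02  0.000e+00 -1.004e+01] rows 3 [ 0.004  0.    -3.347]
```

View pics/w4.png

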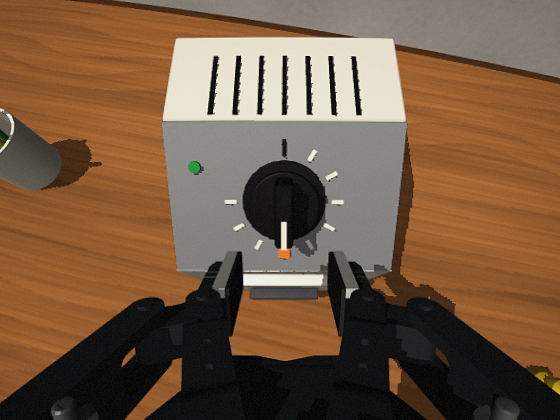

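The picture shows the white pointer at (284,235) pointing straight at the orange mark (284,253), with the drawer shut below it. The bar angle is 180° and the bar stands out again. I'll retract a little, do one last check and hand in.

>>> jog_arm(deltas=[[0,0,0,0,0,-1.5,0.5],[0,0,0,0,0,-2,0.5],[0,0,0,0,0,-1.5,0.5],[0,0,0,0,0,0,0.5],[0,0,0,0,0,0,0.5],[0,0,0,0,0,0,0.5]])

```text
t: 22.82
tool_pos: [0.5237, 0.0252, 0.2909]
tool_rot: [-2.919, -0.319, -0.915]
contact_force: [0.3, 0.7, -0.2]
opening: 0.0426
```

Run:
```python
from h import *
st()
im,d=vision.get_image("scene"); P=cloud("scene",d); z=np.load("pics/scene0.npz"); P0=cloud("scene",z['d'])
for n,c,r,h in(("blue",(.415,.221),.025,.04),("pot",(.66,.44),.07,.06),("stone",(.613,-.396),.05,.01),("pink",(.486,-.204),.025,.04),("yel",(.52,-.266),.025,.04),("cyan",(.38,-.332),.025,.04)):
    f=lambda X:np.round(X[(np.hypot(X[...,0]-c[0],X[...,1]-c[1])<r)&(X[...,2]>h)].mean(0),4)
    print(n,f(P0),f(P))
Q=P@B; f=Q[(Q[...,2]>.074)&(Q[...,2]<.088)&(Q[...,0]>.52)&(Q[...,0]<.575)&(abs(Q[...,1]+.088)<.075)]; print('panel x',np.round(np.percentile(f[:,0],[1,5,50,95,99]),4))
ctrl.finish_job()
```

```text
t 22.82 out 0.1869 up -0.0012 side -0.0002 ang 179.9 Fout -0.5 Fup 0.2 Fside -0.6 Tz -0.060 q6 1.06 open 0.0426 tilt 0.0035
blue [0.4172 0.219  0.0534] [0.4191 0.2208 0.0547]
pot [0.6533 0.4126 0.0903] [0.6529 0.4129 0.0894]
stone [ 0.6202 -0.4004  0.0264] [ 0.6201 -0.4004  0.0266]
pink [ 0.4869 -0.2061  0.0545] [ 0.4869 -0.2061  0.0545]
yel [ 0.5211 -0.2676  0.0545] [ 0.5212 -0.2677  0.0546]
cyan [ 0.3814 -0.3326  0.0546] [ 0.3812 -0.3325  0.0546]
panel x [0.5587 0.5592 0.5636 0.5679 0.5683]
the job is handed in; nothing more can be done
```

The job is done and handed in at about 23 s. The red doll stands upright in the drawer, the drawer is pushed shut, and the dial went from position 1 to the orange mark (position 6) while held in, then sprang back out.

- **Dial:** the bar reads 180° and the pointer is on the orange mark. I judged that it sprang back out from the bar's height over the panel.
- **Drawer:** the back of its front panel is flush with the box face. The push stalled at about 12 N, and the gap had not changed at the last check.
- **Red doll:** before I turned the dial, the slot above the drawer front showed its body where a standing doll should be. I did not look at it again after that.
- **Bystanders:** the pot, the stone and the other dolls read within 1 mm of where they started. The blue doll's reading differs by about 2 mm. I never went near it, so I take this as measurement noise, but I did not check further.
- **Forces:** the highest reading I saw was about 31 N, pressing the dial in with the fingertips.

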